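# Mark the knob position on a drawer front with an automatic punch

## Task

Mark where the new knob goes on the white drawer front: take the automatic punch out of its wooden stand, put its tip down through the brass-bushed guide (not the black one) and press it straight down until its spring trips with a snap and the orange pip stands out at the top. Stop pressing as soon as it snaps: bearing down hard on it bruises the panel. Then put the punch back upright in its stand, fully home, and leave everything else where it is.

Things in the scene. Friction and masses are not known exactly. Their poses are not given: they have to be found in the camera images.
- punch: automatic punch, 133 mm long, 0.17 kg, tip down in its stand: round steel barrel 16 mm in diameter, 85 mm long, two blue bands, black top rim; below it a dark rod 8 mm in diameter. Origin: centre of the barrel's lower end (the shoulder, which rests on the stand's top); z up along the barrel, its top at 85 mm. Take it by the barrel, about 45 mm above the shoulder. Trips once only
- punch_tip (a point): point of the rod, on the barrel's axis, 48 mm below the shoulder (45 mm once tripped). Pushed, the rod sinks into the barrel against about 3 N per mm (1.5 N at the outset); near 13 N, some 4 mm in, it trips and the force drops at once by 4 N or so. Pressed on, the force climbs again by 3 N per mm up to a hard stop at 7.4 mm total. More than 17 N is too hard
- punch_pip (a point): top centre of the small orange pip, 9 mm in diameter, in the middle of the barrel's top: 86.5 mm above the shoulder before the snap (1.5 mm proud), jumping to 89.5 mm as it trips, where it stays
- stand: fixed dark wooden block, 80 x 80 x 62 mm, that holds the punch; origin at the centre of its underside, z up
- stand_hole (a point): centre of the mouth of the stand's only hole, in the middle of its top face, 62 mm above the table; the hole is 11 mm wide, 56 mm deep, with a 3 mm bevel at the mouth. The punch is home when its shoulder rests on the top face, level with this point
- front: fixed white drawer front lying face up, 180 x 420 mm, long side along its y; a raised frame 45 mm wide and 22 mm high around a sunken field; origin at the centre of its underside. The field lies 4 to 21 mm above the table: it differs from start to start and is not reported, so find it by touch
- guide_brass: fixed drilling-guide bar, aluminium, 130 x 56 x 14 mm (x, y, z) with a square brass bush 38 x 38 mm in its middle; it bridges the frame of the drawer front and stands clear of the field; origin at the centre of its underside, 22 mm above the table, z up
- guide_brass_hole (a point): centre of the mouth of the brass bush's hole, in the bar's top face (36 mm above the table); the hole is 11 mm wide, goes straight through the 14 mm bar, with a 4 mm bevel at the mouth. Below it is the sunken field, 15 to 32 mm below this point. z up
- guide_black: the same kind of bar with a black plastic bush, for another handle: not to be used. It may lie on either side of the brass one; origin at the centre of its underside
- knob_new: bystander: loose brass cupboard knob, 30 mm wide, 28 mm high; origin under its centre
- screwdriver: bystander: loose screwdriver lying beyond the drawer front
- sponge: bystander: yellow sponge, 90 x 60 x 30 mm; origin under its centre
- mug: bystander: white mug, 80 mm wide, 90 mm high; origin under its centre
- water: bystander: clear water bottle with a blue cap, 64 mm wide, 200 mm high; origin under its centre
- screw_dish: bystander: small blue bowl, 90 mm wide, 30 mm high; origin under its centre
- wine: bystander: green wine bottle, 72 mm wide, 240 mm high; origin under its centre
Not all that is in view belongs to the job. Of the things that look like the punch, the larger one is meant.

How it is judged (in metres and radians):
On the way, in this order (a step that is already met when the one before it is completed fails the run):
1. the punch's tip is down in the brass bush, at least 10 mm below its mouth, the punch not yet tripped (horizontal distance between punch_tip and guide_brass_hole below 0.005 m and z of punch_tip in the frame of guide_brass_hole below -0.01 m and not (z of punch_pip in the frame of punch above 0.088 m)), for 0.1 s.
2. pressed there, upright within 7 degrees, the punch trips: its pip is out (horizontal distance between punch_tip and guide_brass_hole below 0.005 m and z of punch_tip in the frame of guide_brass_hole below -0.01 m and z of punch_pip in the frame of punch above 0.088 m and angle between punch's own z axis and vertical below 0.122 rad), for 0.1 s.
At the end, for the whole second after the job is handed in: the tripped punch (pip out by more than 1.5 mm from its start) stands at rest in the stand's hole, upright within 7 degrees, its shoulder within 3 mm of the stand's top and within 6 mm of the hole's centre; it was tripped in the brass guide (z of punch_pip in the frame of punch above 0.088 m and horizontal distance between punch and stand_hole below 0.006 m and z of punch in the frame of stand_hole between -0.003 and 0.003 m and angle between punch's own z axis and vertical below 0.12 rad and linear speed of punch below 0.02 m/s); the robot touches nothing.
It fails at once if the punch is pressed on the drawer front or the brass guide with more than 17 N (contact force between punch and front above 17 N or contact force between punch and guide_brass above 17 N).
It fails at once if the punch is pressed into or onto the black guide (contact force between punch and guide_black above 5 N).
It fails at once if the punch is dropped or laid over (leaning more than 45 degrees) (angle between punch's own z axis and vertical above 0.785 rad).
It fails at once if a bystander is moved by more than 20 mm (distance of any of knob_new, screwdriver, sponge, mug, water, screw_dish, wine from where it was at the start of the episode above 0.02 m).
It also fails if it takes over 59 s, if anything falls off the work surface, if the arm or the gripper's body presses on something with over 40 N, if the wrist force passes 120 N, or if a joint passes its speed limit or range.

## Robot

A 6-joint arm with a two-finger parallel gripper is mounted at the origin on the work surface. World frame = base frame: x ahead of the robot, y to its left, z up, the work surface at z = 0. Lengths are in m, angles in degrees, forces in N, time in s.
With the tool pointing down it reaches from about 0.3 to 0.75 m from the base axis. Payload 8.5 kg.
Tool frame: the origin (TCP) lies at the very end of the fingers, on their centre line; the grasp point (between the pads) lies 19 mm behind it (env.hold_point_z is the distance from the TCP to the grasp point, in m); z points along the fingers, y is the line along which they close (so a half turn about z gives the same grasp; the last joint's range is limited). The gripper opens to 85 mm and grips with 20 to 120 N. Pads are 22 mm wide; open, the fingers measure 114 mm over their backs; the gripper's body (76 mm by 85 mm) begins 54 mm behind the grasp point. The pads swing forward as they close: fully open they stand 13 mm farther back than shut.
Start: joints at [-76.507, 21.807, 74.336, -0, 83.858, -12.336], TCP at [0.24, -0.495, 0.231] pointing down, gripper open.
Joint ranges: [-178.18, 178.18], [-50.72, 133.34], [12.68, 142.11], [-81.47, 261.47], [9.98, 163.14], [-165.26, 165.26]. Speed limits (degrees/s): [136.94, 136.94, 180, 180, 180, 180].

## Interface

Orientations are given as a 3x3 rotation matrix whose columns are the frame's x, y, z axes.
In Python, from rig import env, optics gives the robot as it stands.
- The arm moves only by the shell command python3 -m jog 'ROWS' [OPENING] [FORCE]. ROWS is JSON, a list of rows, each an object with "linear": the shift along the tool's x, y, z in units of 40 mm (1.0 is 40 mm), a list of three; "roll": the turn about the tool's z in units of 5 degrees (1.0 is 5 degrees). A call has 1 to 12 rows; each row shifts and turns the commanded pose from where the row before left it, along the tool's axes as they then stand; what a row does not reach is not made up. A row lasts 1/12 s, in which the tool goes at most 41.7 mm and 7.16 degrees, less where a joint would pass 70% of its speed; a pose out of reach is approached as far as the arm can. A call is refused whole if a number of a shift passes 1 or a number of a turn 1, either way. A call with a gripper value outside its range is refused whole. OPENING is the opening, from -1 (shut) to 1 (fully open), set as the call begins (- or left out, the last holds). The fingers move at their own pace and stop on an object; FORCE is the grip in N (left out, the last holds). Time passes only in rows, so rows that do not move let the fingers close. It gives the time, the measured TCP pose, the force, the opening and the grip force at its end, in the units of the state.
- env.observe(): the state, without advancing time (a new reading comes with each control period).
- optics.get_image(name): name is "scene" or "side" or "wrist"; returns the picture (384x512x3 uint8, red, green, blue); there is no depth.
- optics.calibration(name): a dict with "fov_y" (degrees; the focal length in pixels is half the picture's height over the tangent of half this angle, whatever the lens; pixels are square), "cx", "cy" (the principal point, pixels), "T" (4x4, takes a point from camera to world coordinates). Camera axes: x right, y down, z forward; pixel columns grow to the right and rows downward; lengths in m; the calibration is good to about 2 mm. The wrist camera is an equidistant fisheye: a pixel r from the principal point sees the ray r / f radians off the axis. A picture is of the moment at which its call begins: read the wrist's pose just before it. calibration takes no time and is no camera call; for the wrist camera it gives the pose at the moment of the call.
- env.close_job(): hands the job in; it is judged then, once.
The state is a dict: "time_s": time; "q": joint angles; "qvel": joint speeds; "joint_efforts": joint torques, N m; "position": TCP position; "tool_rot": TCP orientation; "ft_force": force on the tool from outside, world axes, zero at the start; "wrist_torque": the same for the moment, N m; "grip_width": finger opening in m; "gripper_force": force on a finger pad.
Only numpy, scipy, OpenCV 4.12 (cv2) and the standard library are available. Lean on these libraries where they do the work, as an engineer would, in place of code of your own. Each camera call takes 0.05 s, during which the arm holds its last target. There are 200 camera calls.

## Working session

There is one attempt and no reset: what is moved stays moved. The work goes in short steps, Python scripts to look and compute and a shell command to move; the robot and the scene stay as the last step left them, time stands still between calls to the robot, and variables do not carry over. Pictures are saved under pics/ and viewed, at most 10 in all, crops included, and the job is handed in when it is done.

```bash
mkdir -p pics; ls; cat > h.py <<'E'
import numpy as np,cv2
from rig import env,optics
def K(n):
    c=optics.calibration(n); return 192/np.tan(np.radians(c['fov_y']/2)),c['cx'],c['cy'],np.array(c['T'])
def ray(n,u,v):
    f,cx,cy,T=K(n); x,y=u-cx,v-cy
    if n=='wrist':
        r=np.hypot(x,y)+1e-9;t=r/f;d=np.array([x/r*np.sin(t),y/r*np.sin(t),np.cos(t)])
    else: d=np.array([x/f,y/f,1])
    return T[:3,3],T[:3,:3]@d
def atz(n,u,v,z):
    o,d=ray(n,u,v); return o+d*(z-o[2])/d[2]
def proj(n,p):
    f,cx,cy,T=K(n); q=T[:3,:3].T@(np.array(p)-T[:3,3])
    if n=='wrist':
        r=np.hypot(q[0],q[1]);t=np.arctan2(r,q[2]);return np.array([cx+f*t*q[0]/r,cy+f*t*q[1]/r])
    return np.array([cx+f*q[0]/q[2],cy+f*q[1]/q[2]])
def grab(n,name,crop=None,s=1):
    im=optics.get_image(n)[...,::-1].copy(); cv2.imwrite(f'pics/{name}_raw.png',im)
    if crop: u0,v0,u1,v1=crop; im=im[v0:v1,u0:u1]
    cv2.imwrite(f'pics/{name}.png',cv2.resize(im,None,fx=s,fy=s,interpolation=cv2.INTER_CUBIC))
E
python3 - <<'E'
from h import *
for n in ('scene','side','wrist'):
    grab(n,n+'0',None,1); print(n,*K(n))
print(np.array(env.observe()['tool_rot']).round(3),env.hold_point_z)
a=cv2.imread('pics/scene0.png');b=cv2.imread('pics/side0.png')
cv2.imwrite('pics/both.png',np.vstack([cv2.resize(a,(400,300)),cv2.resize(b,(400,300))]))
E
```

```text
pics
scene 347.3192746005953 254.7491576101748 191.6856969437692 [[-0.76645947  0.34655404 -0.54077738  1.14551274]
 [ 0.64213059  0.43235855 -0.63303585  0.63767353]
 [ 0.01442859 -0.83244602 -0.55391825  0.68548093]
 [ 0.          0.          0.          1.        ]]
side 390.4456091011223 260.3338980057771 188.07375254731434 [[-0.96560642 -0.17613855  0.19125755  0.36135658]
 [-0.25990359  0.67473199 -0.69078713  0.82237095]
 [-0.00737334 -0.71673702 -0.69730458  0.94261897]
 [ 0.          0.          0.          1.        ]]
wrist 297.3186396354542 249.52118069907638 192.76941804824682 [[ 0.43570232 -0.85853743 -0.27032753  0.30850505]
 [-0.9000901  -0.41596856 -0.1296456  -0.46100394]
 [-0.00114215  0.29980602 -0.9539995   0.37374636]
 [ 0.          0.          0.          1.        ]]
[[ 0.9    0.436 -0.   ]
 [ 0.436 -0.9    0.001]
 [ 0.    -0.001 -1.   ]] 0.0187
```

View pics/scene0.png

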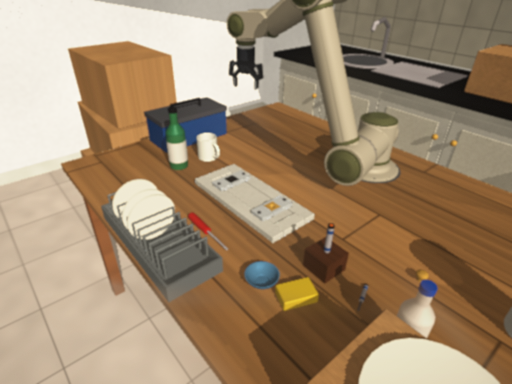

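View pics/side0.png

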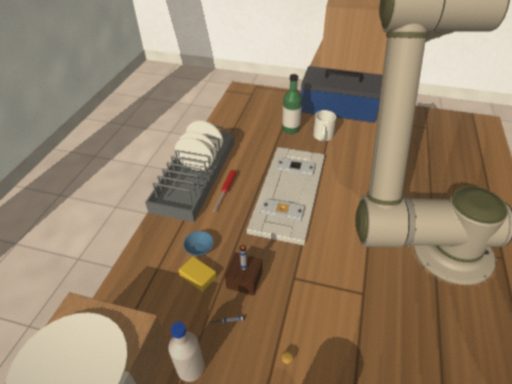

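The punch stands in the dark block: scene (329,240), side (243,257). A smaller look-alike lies on the table at scene (363,296), side (232,319). The standing one fits the description because it is larger and in the stand. The brass guide is at scene (271,206), side (283,208), and the black one is at scene (232,179). I'll confirm with an enlarged crop.

```bash
python3 - <<'E'
import cv2,numpy as np
a=cv2.imread('pics/scene0.png')[170:320,240:390];b=cv2.imread('pics/side0.png')[190:340,190:340]
r=lambda x:cv2.resize(x,(400,400),interpolation=cv2.INTER_CUBIC)
cv2.imwrite('pics/c1.png',np.hstack([r(a),r(b)]))
E
```

```text
(no output)
```

View pics/c1.png

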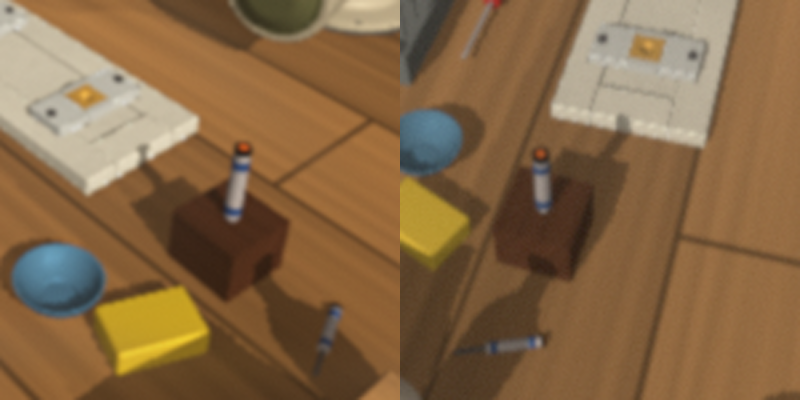

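The crop confirms it: the larger punch, with its orange pip, stands upright in the block, and the small one lies flat on the table. The brass bush is at crop (87,96) on the left and (648,47) on the right.

```bash
python3 - <<'E'
from h import *
for nm,z,s,d in (('shoulder',.063,(327.4,252.1),(244.4,269.1)),('pip',.1485,(331.5,225.1),(242.9,247.7)),('hole',.036,(272.6,206),(283,207.6))):
    print(nm,atz('scene',*s,z).round(4),atz('side',*d,z).round(4))
# bar direction (end screws/ends, crop px)
p=[atz('side',190+(x-400)/2.667,190+y/2.667,.036) for x,y in((602,38),(693,55))]
print(p)
E
```

```text
shoulder [0.5721 0.2587 0.063 ] [0.5632 0.2606 0.063 ]
pip [0.5694 0.255  0.1485] [0.5657 0.255  0.1485]
hole [ 0.5199 -0.006   0.036 ] [ 0.5176 -0.0083  0.036 ]
[array([ 0.57406514, -0.00860716,  0.036     ]), array([ 0.46352692, -0.00907559,  0.036     ])]
```

```bash
python3 - <<'E'
from h import *
for nm,u,v in (('wine',291,130),('mug',325,138)): print(nm,atz('side',u,v,0).round(3))
E
python3 -m jog '[{"linear":[0,0,-0.5],"roll":1},{"linear":[0,0,-0.5],"roll":1},{"linear":[0,0,-0.5],"roll":1},{"linear":[0,0,-0.5],"roll":1},{"linear":[0,0,-0.5],"roll":1},{"linear":[0,0,0],"roll":0.17},{"linear":[0,0,0],"roll":0}]' 1
```

```text
wine [ 0.587 -0.471 -0.   ]
mug [ 0.445 -0.452 -0.   ]
time_s: 0.73
position: [0.2397, -0.4951, 0.3316]
tool_rot: [[1.0, 0.0, 0.0], [0.0, -1.0, -0.001], [0.0, 0.001, -1.0]]
ft_force: [-0.5, -0.0, 0.7]
grip_width: 0.0857
gripper_force: 0.0
```

```bash
python3 -m jog '[{"linear":[0.4,-0.8,0]},{"linear":[0.5,-0.8,0]},{"linear":[0.5,-0.8,0]},{"linear":[0.5,-0.8,0]},{"linear":[0.5,-0.8,0]},{"linear":[0.5,-0.8,0]},{"linear":[0.5,-0.8,0]},{"linear":[0.5,-0.8,0]},{"linear":[0.5,-0.8,0]},{"linear":[0.5,-0.8,0]},{"linear":[0.5,-0.8,0]},{"linear":[0.5,-0.8,0]}]' >/dev/null
python3 -m jog '[{"linear":[0.3,-0.8,0.5]},{"linear":[0.3,-0.8,0.5]},{"linear":[0.3,-0.8,0.5]},{"linear":[0,-0.2,0.5]},{"linear":[0,0,0]},{"linear":[0,0,0]},{"linear":[0,0,0]}]'
python3 - <<'E'
from h import *
print(env.observe()['position'])
grab('wrist','w1',(100,50,400,350),2)
T=K('wrist')[3];print(T)
np.save('w1T.npy',T)
print(proj('wrist',[.518,-.007,.036]))
E
```

```text
[ 0.23966197 -0.4951319   0.33158215]
[[ 0.00112598 -0.95381876 -0.3003806   0.31619111]
 [-0.99999826 -0.00151988  0.00107769 -0.49444547]
 [-0.00148447  0.30037887 -0.95381881  0.47337256]
 [ 0.          0.          0.          1.        ]]
[-3.42376595 24.02056787]invalid input
invalid input
```

View pics/w1.png

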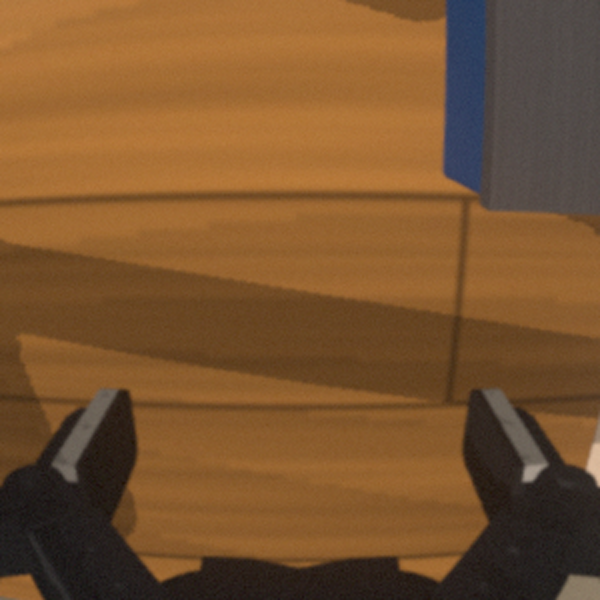

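Both calls were refused because each row needs a roll value. The picture shows only bare table and the fingers, so the arm hasn't moved.

```bash
python3 -m jog '[{"linear":[0.4,-0.8,0],"roll":0},{"linear":[0.5,-0.8,0],"roll":0},{"linear":[0.5,-0.8,0],"roll":0},{"linear":[0.5,-0.8,0],"roll":0},{"linear":[0.5,-0.8,0],"roll":0},{"linear":[0.5,-0.8,0],"roll":0},{"linear":[0.5,-0.8,0],"roll":0},{"linear":[0.5,-0.8,0],"roll":0},{"linear":[0.5,-0.8,0],"roll":0},{"linear":[0.5,-0.8,0],"roll":0},{"linear":[0.5,-0.8,0],"roll":0},{"linear":[0.5,-0.8,0],"roll":0}]' | grep pos
python3 -m jog '[{"linear":[0.3,-0.8,0.5],"roll":0},{"linear":[0.3,-0.8,0.5],"roll":0},{"linear":[0.3,-0.8,0.5],"roll":0},{"linear":[0,-0.2,0.5],"roll":0},{"linear":[0,0,0],"roll":0},{"linear":[0,0,0],"roll":0},{"linear":[0,0,0],"roll":0}]'
python3 - <<'E'
from h import *
print(env.observe()['position'])
grab('wrist','w2',(150,50,350,250),3)
T=K('wrist')[3];print(T)
np.save('w2T.npy',T)
print(proj('wrist',[.518,-.007,.036]))
E
```

```text
position: [0.476, -0.1091, 0.33]
time_s: 2.37
position: [0.5119, -0.008, 0.252]
tool_rot: [[1.0, -0.001, 0.001], [-0.001, -1.0, -0.0], [0.001, 0.0, -1.0]]
ft_force: [1.2, -0.0, 0.4]
grip_width: 0.0854
gripper_force: 0.0
[ 0.511905   -0.00804712  0.25198921]
[[-1.26889136e-03 -9.54353671e-01 -2.98676180e-01  5.88409595e-01]
 [-9.99999182e-01  1.25864882e-03  2.26647496e-04 -7.82093118e-03]
 [ 1.59626551e-04  2.98676224e-01 -9.54354488e-01  3.95323793e-01]
 [ 0.00000000e+00  0.00000000e+00  0.00000000e+00  1.00000000e+00]]
[248.87927071 160.12269661]
```

View pics/w2.png

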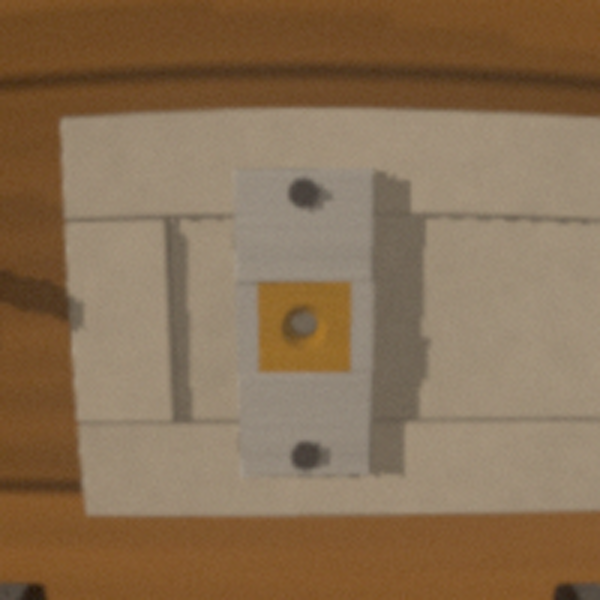

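The wrist view shows the square brass bush centred at crop (304,326), with its hole at about (302,323). Next I'll look at the stand from above.

```bash
python3 -m jog '[{"linear":[0.2,-0.85,0],"roll":0},{"linear":[0.2,-0.95,0],"roll":0},{"linear":[0.2,-0.95,0],"roll":0},{"linear":[0.2,-0.95,0],"roll":0},{"linear":[0.2,-0.95,0],"roll":0},{"linear":[0.2,-0.95,0],"roll":0},{"linear":[0.2,-0.95,0],"roll":0},{"linear":[0,0,0],"roll":0},{"linear":[0,0,0],"roll":0},{"linear":[0,0,0],"roll":0}]'
python3 - <<'E'
from h import *
print(env.observe()['position'])
grab('wrist','w3',(150,50,350,250),3)
T=K('wrist')[3];print(T[:3,3])
print(proj('wrist',[.568,.256,.1485]),proj('wrist',[.568,.256,.062]))
T2=np.load('w2T.npy'); import h
f,cx,cy,_=K('wrist'); h.K=lambda n:(f,cx,cy,T2)
print('hole',atz('wrist',251.1,158.3,.036),atz('wrist',251.2,158.7,.036))
E
```

```text
time_s: 3.25
position: [0.5683, 0.2536, 0.252]
tool_rot: [[1.0, -0.001, 0.001], [-0.001, -1.0, -0.0], [0.001, 0.0, -1.0]]
ft_force: [-0.5, -1.0, -0.6]
grip_width: 0.0855
gripper_force: 0.0
[0.56830709 0.25363379 0.25198065]
[0.64471458 0.25358481 0.3949705 ]
[247.01970469 192.12705291] [247.65482126 169.73664677]
hole [ 0.52028148 -0.00972958  0.036     ] [ 0.51978044 -0.00985232  0.036     ]
```

View pics/w3.png

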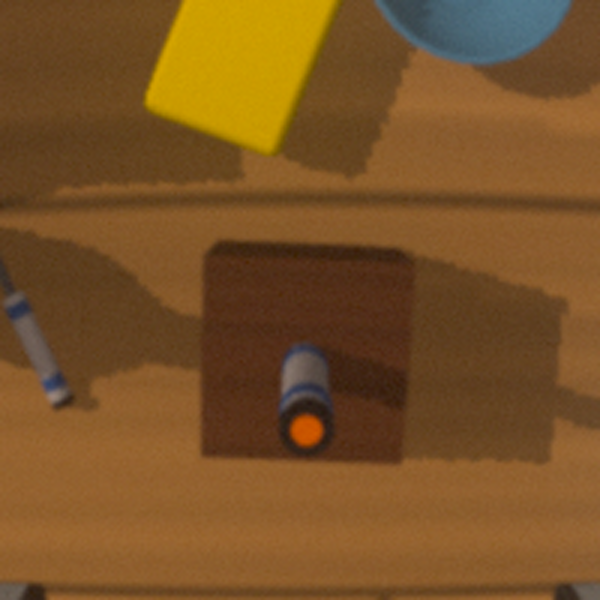

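The wrist view shows the pip at crop (307,430), with the stand's top face centred at about (306,356).

```bash
python3 - <<'E'
from h import *
print('pip',atz('wrist',252,193,.1485),'stand',atz('wrist',251.7,168.4,.062))
for c in((208,250),(412,255),(400,463),(203,457)): print(atz('wrist',150+c[0]/3-.33,50+c[1]/3-.33,.062).round(4))
E
```

```text
pip [0.56719689 0.25167566 0.1485    ] stand [0.56956557 0.25135522 0.062     ]
[0.6106 0.288  0.062 ]
[0.6087 0.2116 0.062 ]
[0.5262 0.214  0.062 ]
[0.5288 0.2923 0.062 ]
```

```bash
python3 -m jog '[{"linear":[0,0.05,0.5],"roll":0},{"linear":[0,0,0.8],"roll":0},{"linear":[0,0,0.8],"roll":0},{"linear":[0,0,0.8],"roll":0},{"linear":[0,0,0.6],"roll":0},{"linear":[0,0,0.4],"roll":0},{"linear":[0,0,0.2],"roll":0},{"linear":[0,0,0],"roll":0},{"linear":[0,0,0],"roll":0},{"linear":[0,0,0],"roll":0}]'
python3 -m jog '[{"linear":[0,0,0],"roll":0},{"linear":[0,0,0],"roll":0},{"linear":[0,0,0],"roll":0},{"linear":[0,0,0],"roll":0},{"linear":[0,0,0],"roll":0},{"linear":[0,0,0],"roll":0},{"linear":[0,0,0],"roll":0},{"linear":[0,0,0],"roll":0},{"linear":[0,0,0],"roll":0},{"linear":[0,0,0],"roll":0},{"linear":[0,0,0],"roll":0},{"linear":[0,0,0],"roll":0}]' -1 60
```

```text
time_s: 4.13
position: [0.5687, 0.2525, 0.089]
tool_rot: [[1.0, -0.001, 0.003], [-0.001, -1.0, 0.001], [0.003, -0.001, -1.0]]
ft_force: [0.3, 0.5, 0.5]
grip_width: 0.0852
gripper_force: 0.0
time_s: 5.13
position: [0.568, 0.2529, 0.0875]
tool_rot: [[1.0, -0.0, 0.0], [-0.0, -1.0, 0.0], [0.0, -0.0, -1.0]]
ft_force: [-0.2, 2.0, 3.3]
grip_width: 0.0144
gripper_force: 58.3
```

```bash
python3 -m jog '[{"linear":[0,0,-0.1],"roll":0},{"linear":[0,0,-0.3],"roll":0},{"linear":[0,0,-0.5],"roll":0},{"linear":[0,0,-0.5],"roll":0},{"linear":[0,0,-0.4],"roll":0},{"linear":[0,0,-0.2],"roll":0},{"linear":[0,0,0],"roll":0},{"linear":[0,0,0],"roll":0},{"linear":[0,0,0],"roll":0},{"linear":[0,0,0],"roll":0}]'
python3 - <<'E'
from h import *
print(env.observe()['position'])
grab('wrist','w4',(170,120,340,290),3.5)
p=env.observe()['position']
s=p[2]-.0265
print(proj('wrist',[p[0],p[1],s-.048]),proj('wrist',[p[0],p[1],s]))
np.save('w4T.npy',K('wrist')[3])
E
```

```text
time_s: 5.97
position: [0.5675, 0.2527, 0.166]
tool_rot: [[1.0, -0.0, -0.002], [-0.0, -1.0, -0.001], [-0.002, 0.001, -1.0]]
ft_force: [0.1, 0.4, -1.0]
grip_width: 0.0146
gripper_force: 58.5
[0.56745558 0.25266971 0.16597753]
[250.21319227 202.68245622] [250.38602614 228.33163507]
```

View pics/w4.png

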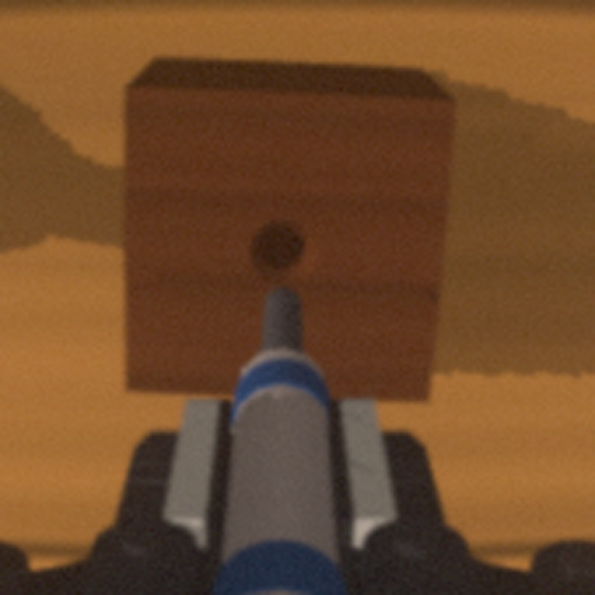

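The punch hangs straight in the grip, with its tip at crop (283,288) against a predicted (282,289). The stand hole is at (278,248).

```bash
python3 - <<'E'
from h import *
print('standhole',atz('wrist',249.2,190.5,.062))
E
python3 -m jog '[{"linear":[-0.15,0.5,0],"roll":0},{"linear":[-0.15,0.9,0],"roll":0},{"linear":[-0.15,0.9,0],"roll":0},{"linear":[-0.15,0.9,0],"roll":0},{"linear":[-0.15,0.9,0],"roll":0},{"linear":[-0.15,0.9,0],"roll":0},{"linear":[-0.15,0.9,0],"roll":0},{"linear":[-0.15,0.65,0],"roll":0},{"linear":[0,0,0],"roll":0},{"linear":[0,0,0],"roll":0},{"linear":[0,0,0],"roll":0},{"linear":[0,0,0],"roll":0}]'
python3 - <<'E'
from h import *
p=env.observe()['position'];print(p)
grab('wrist','w5',(170,120,340,290),3.5)
print(proj('wrist',[p[0],p[1],p[2]-.0745]),proj('wrist',[.5195,-.0095,.036]))
E
```

```text
standhole [0.56825089 0.25352378 0.062     ]
time_s: 7.02
position: [0.5199, -0.0082, 0.1671]
tool_rot: [[1.0, 0.001, -0.0], [0.001, -1.0, 0.0], [-0.0, -0.0, -1.0]]
ft_force: [0.9, 0.2, -1.9]
grip_width: 0.0146
gripper_force: 58.7
[ 0.51987655 -0.00824055  0.16713285]
[250.38831094 202.82022839] [251.57646034 183.51179501]
```

View pics/w5.png

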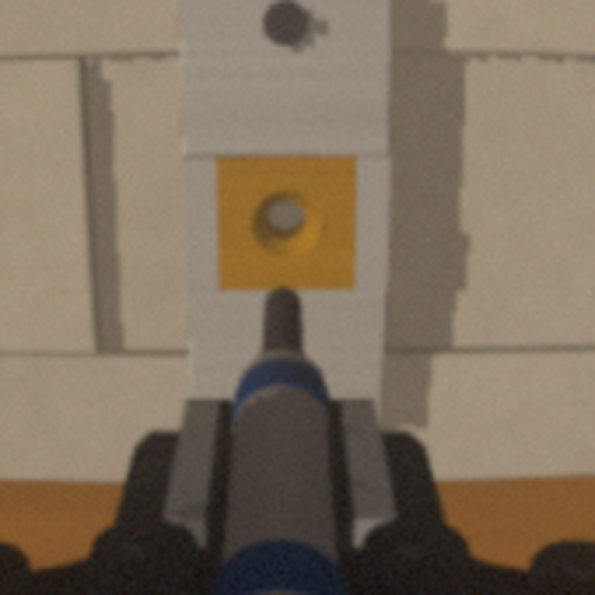

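The bush centre is at crop (287,222) and matches my estimate to within half a pixel. I'll shift about 1.6 mm in y and go down in stages.

```bash
python3 -m jog '[{"linear":[-0.01,0.04,0.2],"roll":0},{"linear":[0,0,0.4],"roll":0},{"linear":[0,0,0.4],"roll":0},{"linear":[0,0,0.3],"roll":0},{"linear":[0,0,0],"roll":0},{"linear":[0,0,0],"roll":0},{"linear":[0,0,0],"roll":0},{"linear":[0,0,0],"roll":0}]'
python3 -m jog '[{"linear":[0,0,0.1],"roll":0},{"linear":[0,0,0.1],"roll":0},{"linear":[0,0,0.1],"roll":0},{"linear":[0,0,0.1],"roll":0},{"linear":[0,0,0],"roll":0},{"linear":[0,0,0],"roll":0},{"linear":[0,0,0],"roll":0},{"linear":[0,0,0],"roll":0}]'
```

```text
time_s: 7.73
position: [0.5198, -0.0107, 0.1161]
tool_rot: [[1.0, -0.0, 0.002], [-0.0, -1.0, -0.0], [0.002, 0.0, -1.0]]
ft_force: [-0.0, -0.0, -0.9]
grip_width: 0.0142
gripper_force: 58.7
time_s: 8.4
position: [0.5195, -0.0108, 0.0995]
tool_rot: [[1.0, -0.0, 0.0], [-0.0, -1.0, -0.0], [0.0, 0.0, -1.0]]
ft_force: [-0.4, -0.2, -1.9]
grip_width: 0.0148
gripper_force: 58.7
```

```bash
cat > chk.py <<'E'
import sys
from rig import env
o=env.observe();print(round(o['time_s'],2),[round(float(x),4) for x in o['position']],[round(float(x),1) for x in o['ft_force']],flush=True)
sys.exit(0 if o['ft_force'][2]<float(sys.argv[1]) else 1)
E
J="python3 -m jog"
$J '[{"linear":[0,0,0.05],"roll":0},{"linear":[0,0,0],"roll":0},{"linear":[0,0,0],"roll":0},{"linear":[0,0,0],"roll":0}]' >/dev/null && python3 chk.py 1 && \
$J '[{"linear":[0,0,0.05],"roll":0},{"linear":[0,0,0],"roll":0},{"linear":[0,0,0],"roll":0},{"linear":[0,0,0],"roll":0}]' >/dev/null && python3 chk.py 1 && \
$J '[{"linear":[0,0,0.05],"roll":0},{"linear":[0,0,0],"roll":0},{"linear":[0,0,0],"roll":0},{"linear":[0,0,0],"roll":0}]' >/dev/null && python3 chk.py 1 && \
$J '[{"linear":[0,0,0.05],"roll":0},{"linear":[0,0,0],"roll":0},{"linear":[0,0,0],"roll":0},{"linear":[0,0,0],"roll":0}]' >/dev/null && python3 chk.py 1 && \
$J '[{"linear":[0,0,0.05],"roll":0},{"linear":[0,0,0],"roll":0},{"linear":[0,0,0],"roll":0},{"linear":[0,0,0],"roll":0}]' >/dev/null && python3 chk.py 1 && \
$J '[{"linear":[0,0,0.05],"roll":0},{"linear":[0,0,0],"roll":0},{"linear":[0,0,0],"roll":0},{"linear":[0,0,0],"roll":0}]' >/dev/null && python3 chk.py 1
```

```text
8.73 [0.5194, -0.0107, 0.0973] [0.1, 0.3, -1.0]
9.07 [0.5194, -0.0107, 0.0953] [0.3, -0.3, -0.3]
9.4 [0.5194, -0.0107, 0.0933] [0.8, 0.5, -1.5]
9.73 [0.5194, -0.0108, 0.0913] [-0.1, -0.4, -1.7]
10.07 [0.5196, -0.0108, 0.0895] [0.5, -0.8, 0.2]
10.4 [0.5197, -0.0108, 0.0877] [-0.7, 0.8, 4.5]
```

```bash
J="python3 -m jog"
$J '[{"linear":[0,0,0.02],"roll":0},{"linear":[0,0,0],"roll":0},{"linear":[0,0,0],"roll":0},{"linear":[0,0,0],"roll":0}]' >/dev/null && python3 chk.py 9 && \
$J '[{"linear":[0,0,0.015],"roll":0},{"linear":[0,0,0],"roll":0},{"linear":[0,0,0],"roll":0},{"linear":[0,0,0],"roll":0}]' >/dev/null && python3 chk.py 9;python3 chk.py 9
```

```text
10.73 [0.5198, -0.0108, 0.0871] [-0.0, 0.2, 6.6]
11.07 [0.5198, -0.0108, 0.0867] [-0.2, 0.2, 7.5]
11.07 [0.5198, -0.0108, 0.0867] [-0.2, 0.2, 7.5]
```

```bash
J="python3 -m jog"
$J '[{"linear":[0,0,0.015],"roll":0},{"linear":[0,0,0],"roll":0},{"linear":[0,0,0],"roll":0},{"linear":[0,0,0],"roll":0}]' >/dev/null && python3 chk.py 9.5 && \
$J '[{"linear":[0,0,0.015],"roll":0},{"linear":[0,0,0],"roll":0},{"linear":[0,0,0],"roll":0},{"linear":[0,0,0],"roll":0}]' >/dev/null && python3 chk.py 9.5
```

```text
11.4 [0.5199, -0.0108, 0.0862] [-0.4, 0.8, 9.0]
11.73 [0.5199, -0.0108, 0.0857] [-1.1, 0.7, 9.5]
```

```bash
python3 -m jog '[{"linear":[0,0,0.015],"roll":0},{"linear":[0,0,0],"roll":0},{"linear":[0,0,0],"roll":0},{"linear":[0,0,0],"roll":0}]' >/dev/null; python3 chk.py 9.5
```

```text
12.07 [0.52, -0.0108, 0.0852] [-1.1, 0.2, 11.6]
```

```bash
sleep 1; python3 chk.py 9.5
```

```text
12.07 [0.52, -0.0108, 0.0852] [-1.1, 0.2, 11.6]
```

```bash
python3 -m jog '[{"linear":[0,0,0.01],"roll":0},{"linear":[0,0,0],"roll":0},{"linear":[0,0,0],"roll":0},{"linear":[0,0,0],"roll":0}]' >/dev/null; python3 chk.py 9.5
```

```text
12.4 [0.52, -0.0108, 0.0849] [-1.7, 0.8, 11.7]
```

```bash
python3 -m jog '[{"linear":[0,0,0.01],"roll":0},{"linear":[0,0,0],"roll":0},{"linear":[0,0,0],"roll":0},{"linear":[0,0,0],"roll":0}]' >/dev/null; python3 chk.py 9.5
```

```text
12.73 [0.5198, -0.0108, 0.0839] [0.5, 0.8, 6.1]
```

The force fell from 11.7 to 6.1 N, so it has tripped. I'll hold briefly and then lift.

```bash
python3 -m jog '[{"linear":[0,0,0],"roll":0},{"linear":[0,0,0],"roll":0},{"linear":[0,0,-0.1],"roll":0},{"linear":[0,0,-0.3],"roll":0},{"linear":[0,0,-0.5],"roll":0},{"linear":[0,0,-0.5],"roll":0},{"linear":[0,0,-0.4],"roll":0},{"linear":[0,0,-0.3],"roll":0},{"linear":[0,0,0],"roll":0},{"linear":[0,0,0],"roll":0}]'
python3 -m jog '[{"linear":[0.15,-0.5,0],"roll":0},{"linear":[0.15,-0.9,0],"roll":0},{"linear":[0.15,-0.9,0],"roll":0},{"linear":[0.15,-0.9,0],"roll":0},{"linear":[0.15,-0.9,0],"roll":0},{"linear":[0.15,-0.9,0],"roll":0},{"linear":[0.15,-0.9,0],"roll":0},{"linear":[0.15,-0.69,0],"roll":0},{"linear":[0,0,0],"roll":0},{"linear":[0,0,0],"roll":0},{"linear":[0,0,0],"roll":0},{"linear":[0,0,0],"roll":0}]'
python3 - <<'E'
from h import *
p=env.observe()['position'];print(p)
grab('wrist','w6',(170,120,340,290),3.5)
print(proj('wrist',[p[0],p[1],p[2]-.0715]),proj('wrist',[.5680,.2527,.062]))
E
```

```text
time_s: 13.57
position: [0.5192, -0.0107, 0.1671]
tool_rot: [[1.0, -0.0, -0.0], [-0.0, -1.0, 0.0], [-0.0, -0.0, -1.0]]
ft_force: [0.8, 0.1, -2.1]
grip_width: 0.0143
gripper_force: 58.8
time_s: 14.57
position: [0.5673, 0.2517, 0.1666]
tool_rot: [[1.0, -0.002, -0.001], [-0.002, -1.0, -0.001], [-0.001, 0.001, -1.0]]
ft_force: [0.5, -0.9, -2.3]
grip_width: 0.0146
gripper_force: 58.9
[0.56727687 0.25172874 0.16664111]
[250.14197002 204.10516751] [248.95419753 190.50512665]
```

View pics/w6.png

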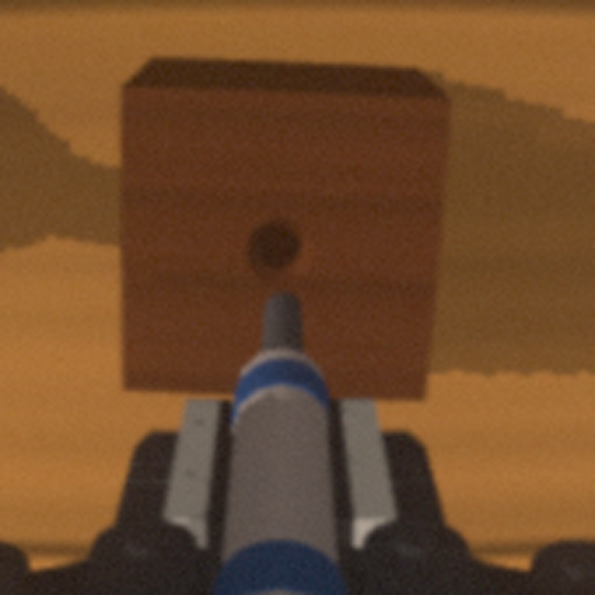

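The rod is now 3 mm shorter, with its tip at crop (283,294), and the punch is straight. The stand hole is at (274,246).

```bash
J="python3 -m jog"
$J '[{"linear":[0.015,-0.025,0.2],"roll":0},{"linear":[0,0,0.3],"roll":0},{"linear":[0,0,0.2],"roll":0},{"linear":[0,0,0.1],"roll":0},{"linear":[0,0,0],"roll":0},{"linear":[0,0,0],"roll":0},{"linear":[0,0,0],"roll":0}]' >/dev/null && python3 chk.py 3 && \
$J '[{"linear":[0,0,0.2],"roll":0},{"linear":[0,0,0.2],"roll":0},{"linear":[0,0,0.2],"roll":0},{"linear":[0,0,0],"roll":0},{"linear":[0,0,0],"roll":0}]' >/dev/null && python3 chk.py 3 && \
$J '[{"linear":[0,0,0.2],"roll":0},{"linear":[0,0,0.2],"roll":0},{"linear":[0,0,0.1],"roll":0},{"linear":[0,0,0],"roll":0},{"linear":[0,0,0],"roll":0},{"linear":[0,0,0],"roll":0}]' >/dev/null && python3 chk.py 3 && \
$J '[{"linear":[0,0,0.03],"roll":0},{"linear":[0,0,0],"roll":0},{"linear":[0,0,0],"roll":0},{"linear":[0,0,0],"roll":0}]' >/dev/null && python3 chk.py 3
```

```text
15.2 [0.5684, 0.2538, 0.1358] [-0.6, 0.3, -1.2]
15.62 [0.5678, 0.2537, 0.1105] [-0.4, -0.3, -1.6]
16.12 [0.5681, 0.2538, 0.0913] [0.6, -1.0, -3.9]
16.45 [0.5683, 0.2538, 0.0904] [1.5, -2.0, -1.5]
```

```bash
J="python3 -m jog"
$J '[{"linear":[0,0.02,0.03],"roll":0},{"linear":[0,0,0],"roll":0},{"linear":[0,0,0],"roll":0},{"linear":[0,0,0],"roll":0}]' >/dev/null && python3 chk.py 3 && \
$J '[{"linear":[0,0,0.025],"roll":0},{"linear":[0,0,0],"roll":0},{"linear":[0,0,0],"roll":0},{"linear":[0,0,0],"roll":0}]' >/dev/null && python3 chk.py 3 && \
$J '[{"linear":[0,0,0.02],"roll":0},{"linear":[0,0,0],"roll":0},{"linear":[0,0,0],"roll":0},{"linear":[0,0,0],"roll":0}]' >/dev/null && python3 chk.py 3 && \
$J '[{"linear":[0,0,0.02],"roll":0},{"linear":[0,0,0],"roll":0},{"linear":[0,0,0],"roll":0},{"linear":[0,0,0],"roll":0}]' >/dev/null && python3 chk.py 3
```

```text
16.78 [0.5681, 0.2532, 0.0889] [-0.3, 0.6, -1.6]
17.12 [0.5681, 0.2531, 0.0879] [1.1, 0.4, -1.1]
17.45 [0.5682, 0.2531, 0.0875] [0.0, -0.4, 3.1]
```

Seated: contact came at z 0.0875, the same height as at the grasp. Now I'll release and lift away.

```bash
python3 -m jog '[{"linear":[0,0,0],"roll":0},{"linear":[0,0,0],"roll":0},{"linear":[0,0,0],"roll":0},{"linear":[0,0,0],"roll":0},{"linear":[0,0,0],"roll":0},{"linear":[0,0,0],"roll":0},{"linear":[0,0,0],"roll":0},{"linear":[0,0,0],"roll":0},{"linear":[0,0,0],"roll":0},{"linear":[0,0,0],"roll":0}]' 1
python3 -m jog '[{"linear":[0,0,-0.3],"roll":0},{"linear":[0,0,-0.7],"roll":0},{"linear":[0,0,-0.9],"roll":0},{"linear":[0,0,-0.9],"roll":0},{"linear":[0,0,-0.9],"roll":0},{"linear":[0,0,-0.4],"roll":0},{"linear":[0,0,0],"roll":0},{"linear":[0,0,0],"roll":0},{"linear":[0,0,0],"roll":0}]'
python3 - <<'E'
from h import *
grab('wrist','w7'); grab('side','s7')
a=cv2.imread('pics/w7.png')[100:250,170:320];b=cv2.imread('pics/side0.png')[230:305,205:280];c=cv2.imread('pics/s7.png')[230:305,205:280]
r=lambda x,n:cv2.resize(x,(n,n),interpolation=cv2.INTER_CUBIC)
cv2.imwrite('pics/c7.png',np.hstack([r(a,400),np.vstack([r(b,200),r(c,200)])]))
E
```

```text
time_s: 18.28
position: [0.5681, 0.253, 0.0871]
tool_rot: [[1.0, -0.0, -0.0], [-0.0, -1.0, -0.0], [-0.0, 0.0, -1.0]]
ft_force: [0.5, 0.0, -0.3]
grip_width: 0.0854
gripper_force: 0.0
time_s: 19.03
position: [0.5677, 0.2529, 0.2497]
tool_rot: [[1.0, -0.0, -0.002], [-0.0, -1.0, -0.001], [-0.002, 0.001, -1.0]]
ft_force: [-0.7, -0.4, 0.0]
grip_width: 0.0852
gripper_force: 0.0
```

View pics/c7.png

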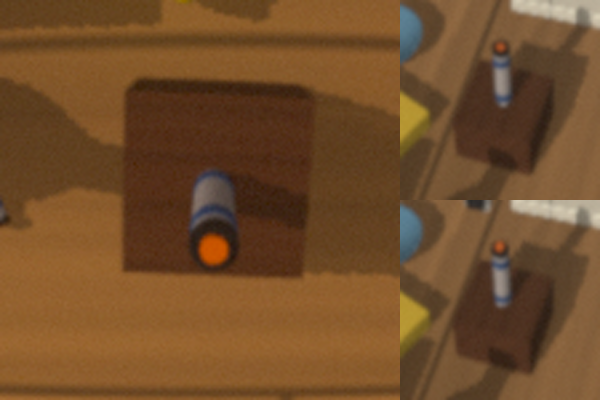

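The punch stands upright and home in the stand. The pip at crop (213,250) sits a little larger and higher than at the start, and nothing else has moved. Handing in.

```bash
python3 -c "
from rig import env
print(env.close_job())"
```

```text
the job is handed in; nothing more can be done
None
```

The punch tripped in the brass guide at about 13 N and is back upright and fully home in its stand; I handed the job in after about 19 s on the robot's clock, and no verdict came back.

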